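# Clamp the adapter in the notched slide clamp

### The job

The flat black adapter lies loose on the slide clamp. Lift the carriage's orange release bar, hold it up while you slide the carriage along its rail until the sprung pad presses the adapter snugly against the dark fence at the other end, then let go of the bar so that its catch drops fully into a notch and the adapter stays clamped. Press firmly enough that the little the carriage springs back to its notch does not loosen it, but never ram the pad's spring hard against its end stop, and leave the tin and the tape roll beside the clamp where they are.

Things in the scene. Friction and masses are not known exactly. Their poses are not given: they have to be found in the camera images.
- holder: slide clamp, fixed on the bench: aluminium base 110 x 290 x 8 mm (x, y, z), origin at the centre of its underside. Its rail runs along its own y: the carriage stands at the -y end and slides toward +y, to the dark steel fence, 28 mm high, face square to the rail, bolted on at a place that differs from run to run (face 30 to 58 mm to +y of the origin, not measured: feel for it).
- strip_mid (a point): middle of the notched strip on the base, under the carriage, between two dark rails; at its top edge, 18 mm over the bench. A notch every 5 mm along holder y. When the bar is let go, the catch drops if it meets a notch; else it rests on a tooth and the pad's spring, if pressed in, pushes the carriage back to the notch behind (up to 5 mm back).
- bar_grip (a point): centre of the orange release bar on the carriage, 90 x 12 x 14 mm (holder x, y, z), 74 mm over the bench when down; pinch it across its 12 mm (fingers closing along the rail). Below it: round boss 26 mm wide, top at 46 mm, and the carriage's top at 36 mm. It travels with the carriage. A light grip (20 to 30 N) is enough and lets go without a jolt.
- release_bar (a joint): lift of the release bar relative to the carriage, m: 0 down with its catch fully in a notch, about 0.0055 when the catch rests on top of the strip between notches, 0.010 at its upper stop. A spring pulls it down with 6 N at 0 and 11 N at the top. Above 0.006 the carriage is free to slide.
- carriage_front (a point): middle of the front (+y, fence side) face of the grey carriage, 74 x 56 mm, top 36 mm over the bench; 46 mm to +y of the bar's centre. The carriage slides up to 82 mm from its start with 1 to 3 N of drag. 17 mm ahead of this point is the rubber face of the sprung pad, 48 mm wide: it gives at 1 N, then 1.8 N more for each mm pressed in, end stop at 9 mm (17 N). Stop sliding at 11 to 15 N on the pad.
- adapter_center (a point): centre of the loose flat black adapter, 71 x 45 x 22 mm (90 g), half-way up; lies flat on the base between pad and fence with its 45 mm side about along the rail, touching neither. It is pushed along by the pad. Over 25 N on it would crack its case.
- flux_tin: round green tin 68 mm wide, 23 mm high, loose on the bench; origin at the centre of its underside; leave it
- tape: yellow tape roll 67 mm wide, 19 mm high, lying loose; origin at the centre of its underside; leave it
Not all that is in view belongs to the job. Leave any red look-alike of the part that bears adapter_center alone.

How it is judged (in metres and radians):
On the way, in this order (a step that is already met when the one before it is completed fails the run):
1. the release bar is lifted clear of the notches (value of joint release_bar above 0.006 m), for 0.2 s.
2. with the bar still up, the carriage is slid until the pad presses the adapter against the fence (value of joint release_bar above 0.004 m and contact force between adapter and holder above 4 N), for 0.1 s.
At the end, for the whole second after the job is handed in: The release bar is fully down (lift under 2 mm: its catch is in a notch), the adapter lies flat and at rest, and the clamp presses on it with more than 3 N (value of joint release_bar below 0.002 m and contact force between adapter and holder above 3 N and linear speed of adapter below 0.01 m/s and angle between adapter_center's own z axis and vertical below 0.1 rad); the robot touches nothing.
It fails at once if the adapter is pressed with more than 25 N (the pad's spring rammed against its end stop) (contact force between adapter and holder above 25 N).
It fails at once if the green tin or the tape roll is pushed more than 20 mm (distance of any of flux_tin, tape from where it was at the start of the episode above 0.02 m).
It also fails if it takes over 37 s, if anything falls off the work surface, if the arm or the gripper's body presses on something with over 40 N, if the wrist force passes 120 N, or if a joint passes its speed limit or range.

### The arm

A 6-joint arm with a two-finger parallel gripper is mounted at the origin on a cart in front of the work surface, level with it; the furniture and walls round the work are solid. World frame = base frame: x ahead of the robot, y to its left, z up, the work surface at z = 0. Lengths are in mm, angles in degrees, forces in N, time in s.
With the tool pointing down it reaches from about 325 to 900 mm from the base axis. Payload 3.5 kg.
Tool frame: the origin (TCP) lies on the front face of the gripper's body, between the roots of the fingers; the fingertips stand 73 mm ahead of it and the grasp point (between the pads) lies 54 mm ahead of it; x points along the fingers, y is the direction in which the jaws open and shut, and the axes are right-handed (so a half turn about x gives the same grasp; the last joint's range is limited). The gripper opens to 85 mm and grips with 20 to 120 N. Pads are 22 mm wide; open, the fingers measure 114 mm over their backs; the gripper's body (76 mm by 85 mm) begins 54 mm behind the grasp point. The pads swing forward as they close: fully open they stand 13 mm farther back than shut.
Start: joints at [59.221, 15.837, -1.513, 72.651, 0, 84.076], TCP at [262.707, 567.104, 303.913] pointing down, gripper open.
Joint ranges: [-178.77, 178.77], [-48.84, 107.48], [-61.69, 71.31], [-111.58, 123.2], [-90, 87.43], [-180, 180]. Speed limits (degrees/s): [147.25, 147.25, 180, 180, 180, 180].

### API

Orientations are given as a 3x3 rotation matrix whose columns are the frame's x, y, z axes.
In Python, from cell import observe, capture, camera_params, hand_in gives the robot as it stands. The module is installed in compiled form; this text tells all that it offers.
- The arm moves only by the tool jog_arm, never from a script. Its argument "steps" is a list of rows, each an object of numbers: "claw": the opening, from -1 (shut) to 1 (fully open); "dx", "dy", "dz": the shift along the world's x, y, z in m; "ax", "ay", "az": the turn, a rotation vector about the world's x, y, z in degrees. In form: [{"claw": .., "dx": .., "dy": .., "dz": .., "ax": .., "ay": .., "az": ..}, ...]. A call has 1 to 20 rows; each row shifts and turns the commanded pose from where the row before left it; what a row does not reach is not made up. A row lasts 1/12 s, in which the tool goes at most 41.7 mm and 7.16 degrees, less where a joint would pass 70% of its speed; a pose out of reach is approached as far as the arm can. A call with a gripper value outside its range is refused whole. The fingers move at their own pace and stop on an object; "newtons" is the grip in N (left out, the last holds). Time passes only in rows, so rows that do not move let the fingers close. It gives the time, the measured TCP pose, the force and the opening at its end, in the units of the state.
- observe(): the state, without advancing time (a new reading comes with each control period).
- capture(name): name is "scene" or "side" or "wrist"; returns the picture (400x640x3 uint8, blue, green, red); there is no depth.
- camera_params(name): a dict with "fov_y" (degrees; the focal length in pixels is half the picture's height over the tangent of half this angle, whatever the lens; pixels are square), "cx", "cy" (the principal point, pixels), "dist" ([k1, k2, p1, p2, k3] as OpenCV has them; the pictures are not rectified), "xyz" and "rotation" of the camera in the world. Camera axes: x right, y up, looking along -z (the intrinsics and any distortion apply to the point x, -y, -z); pixel columns grow to the right and rows downward; lengths in mm; the calibration is good to about 2 mm. A picture is of the moment at which its call begins: read the wrist's pose just before it. camera_params takes no time and is no camera call; for the wrist camera it gives the pose at the moment of the call.
- hand_in(): hands the job in, once; it reports no verdict.
The state is a dict: "time": time; "joint_positions": joint angles; "joint_velocities": joint speeds; "tau": joint torques, N m; "tool_pos": TCP position; "tool_rot": TCP orientation; "ft_force": force on the tool from outside, world axes, zero at the start; "moment": the same for the moment, N m; "finger_gap": finger opening in mm.
Only numpy, scipy, OpenCV 4.12 (cv2) and the standard library are available. Lean on these libraries where they do the work, as an engineer would, in place of code of your own. Each camera call takes 0.05 s, during which the arm holds its last target.

## Working session

There is one attempt and no reset: what is moved stays moved. The work goes in short steps, Python scripts to look and compute and a tool call to move; the robot and the scene stay as the last step left them, time stands still between calls to the robot, and variables do not carry over. Pictures are saved under pics/ and viewed, and the job is handed in when it is done.

Besides the shell and the picture viewer there is one more tool, called after "Call:" by a JSON object that holds its "fn" and its "kwargs". jog_arm: Moves the arm, as the interface text tells. Its arguments: {"type":"object","properties":{"steps":{"type":"array"},"newtons":{"type":"number"}},"required":["steps"]}

```bash
mkdir -p pics; python3 - <<'E'
from cell import *
import cv2
s=observe();print({k:s[k] for k in('time','tool_pos','tool_rot','ft_force','finger_gap')})
for n in('scene','side'):
    cv2.imwrite(f'pics/{n}0.png',capture(n)); print(n,camera_params(n))
E
```

```text
{'time': 0.0, 'tool_pos': array([262.38606546, 566.56604368, 302.72573285]), 'tool_rot': array([[-1.15426341e-03,  4.20289299e-01,  9.07389427e-01],
       [-1.96414963e-03,  9.07387329e-01, -4.20290826e-01],
       [-9.99997405e-01, -2.26737493e-03, -2.21852921e-04]]), 'ft_force': array([ 0.83625435,  0.30515317, -0.49606833]), 'finger_gap': 85.23799750822445}
scene {'fov_y': 56.658236897014135, 'cx': 323.72851661551465, 'cy': 202.91197867067535, 'dist': array([-0.08877016,  0.        ,  0.        ,  0.        ,  0.        ]), 'xyz': array([ 140.13367309, -845.9739598 ,  442.8333654 ]), 'rotation': array([[ 0.89848962,  0.18404312, -0.39855305],
       [-0.4389447 ,  0.39034858, -0.80929323],
       [ 0.00662977,  0.90208432,  0.4315089 ]])}
side {'fov_y': 44.974794591053445, 'cx': 315.8047634752563, 'cy': 203.23341605439794, 'dist': array([-0.10467855,  0.        ,  0.        ,  0.        ,  0.        ]), 'xyz': array([ 337.66409865, -961.35500895,  617.09107142]), 'rotation': array([[ 0.98376304,  0.07850949, -0.16138943],
       [-0.17789011,  0.5456896 , -0.81888825],
       [ 0.02377803,  0.83430158,  0.55079532]])}
```

View pics/scene0.png

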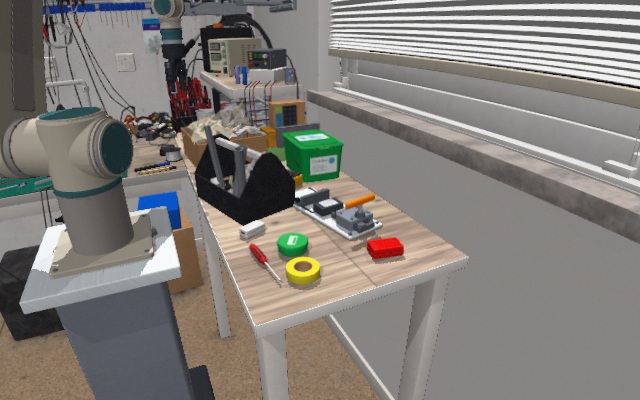

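View pics/side0.png

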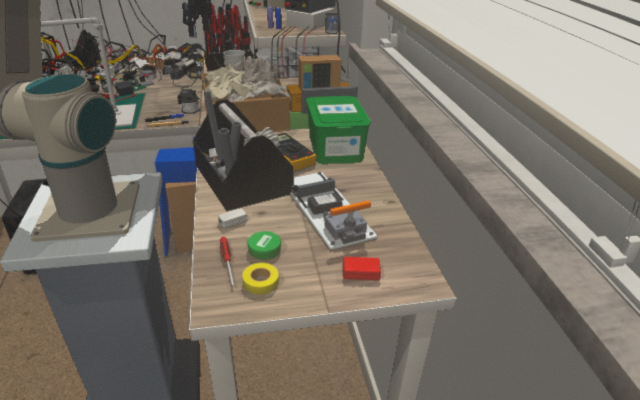

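The scene view shows the clamp at about (340,212) with its orange bar at (359,201). The tin is at (292,244) and the tape at (303,270). In the side view the bar is at (350,208). The black toolbox stands just to the left of the clamp.

```bash
cat > h.py <<'E'
import numpy as np, cv2
from cell import *
def K(p):
    f=200/np.tan(np.radians(p['fov_y']/2)); return np.array([[f,0,p['cx']],[0,f,p['cy']],[0,0,1]])
def rays(p,uv):
    q=cv2.undistortPoints(np.array(uv,float).reshape(-1,1,2),K(p),np.array(p['dist'])).reshape(-1,2)
    d=np.c_[q[:,0],-q[:,1],-np.ones(len(q))]@np.array(p['rotation']).T
    return d/np.linalg.norm(d,axis=1)[:,None]
def plane(p,uv,z):
    d=rays(p,uv);o=np.array(p['xyz']); return o+d*((z-o[2])/d[:,2])[:,None]
def tri(ps,uvs):
    A=0;b=0
    for p,uv in zip(ps,uvs):
        d=rays(p,[uv])[0];M=np.eye(3)-np.outer(d,d);A=A+M;b=b+M@p['xyz']
    return np.linalg.solve(A,b)
def proj(p,X):
    c=(np.atleast_2d(X)-p['xyz'])@np.array(p['rotation']); c=c*[1,-1,-1]
    return cv2.projectPoints(c,np.zeros(3),np.zeros(3),K(p),np.array(p['dist']))[0].reshape(-1,2)
def orange(im):
    h=cv2.cvtColor(im,cv2.COLOR_BGR2HSV); m=cv2.inRange(h,(6,180,120),(17,255,255))
    return m
E
python3 - <<'E'
from h import *
P={n:camera_params(n) for n in('scene','side')}
uv={}
for n,roi in(('scene',(330,185,390,215)),('side',(320,195,380,222))):
    im=cv2.imread(f'pics/{n}0.png'); m=orange(im); k=np.zeros_like(m);x0,y0,x1,y1=roi;k[y0:y1,x0:x1]=m[y0:y1,x0:x1]
    c=max(cv2.findContours(k,0,1)[0],key=cv2.contourArea);M=cv2.moments(k,True)
    uv[n]=(M['m10']/M['m00'],M['m01']/M['m00']); r=cv2.minAreaRect(c);print(n,uv[n],cv2.contourArea(c),r)
    print(np.round(plane(P[n],[uv[n]],76),1)); 
    q=c.reshape(-1,2);e=[q[q[:,0].argmin()],q[q[:,0].argmax()]];print(e,np.round(plane(P[n],e,76),1))
    a=(230,170,400,290) if n=='scene' else (220,160,390,290)
    cv2.imwrite(f'pics/{n}0c.png',cv2.resize(im[a[1]:a[3],a[0]:a[2]],None,fx=4.5,fy=4.5,interpolation=2))
print(tri([P['scene'],P['side']],[uv['scene'],uv['side']]))
E
```

```text
scene (359.8203592814371, 200.78443113772454) 134.5 ((359.9123840332031, 200.7591094970703), (5.467888355255127, 30.415128707885742), 70.01689147949219)
[[ 559.9 -183.5   76. ]]
[array([346, 203], dtype=int32), array([374, 198], dtype=int32)] [[ 524.9 -180.2   76. ]
 [ 598.4 -184.5   76. ]]
side (350.3, 206.7) 137.5 ((350.108154296875, 207.01914978027344), (5.384392261505127, 39.036842346191406), 78.2317123413086)
[[ 562.9 -179.3   76. ]]
[array([331, 209], dtype=int32), array([369, 205], dtype=int32)] [[ 522.6 -181.8   76. ]
 [ 602.3 -178.7   76. ]]
[ 564.42150624 -175.4629319    72.41716427]
```

View pics/side0c.png

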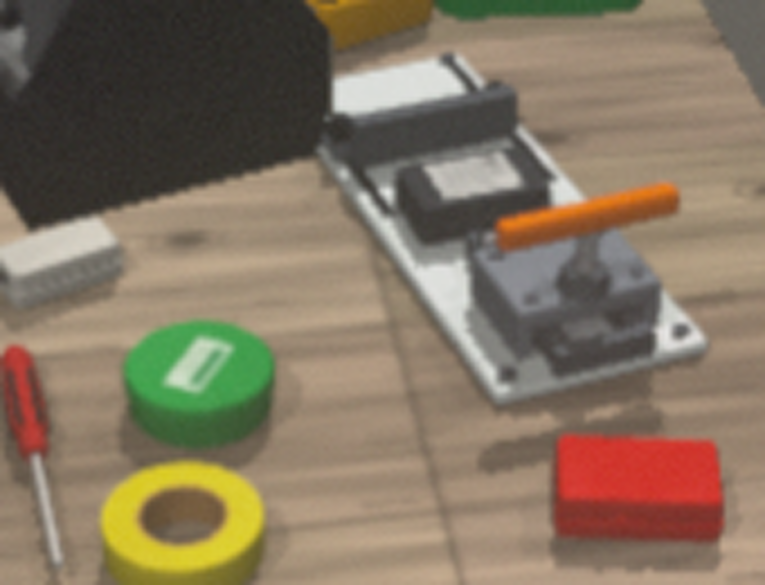

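```bash
python3 - <<'E'
from h import *
p=camera_params('side')
uv=[(220+u/4.5,160+v/4.5) for u,v in[(498,398),(707,345),(462,54),(322,148)]]
X=plane(p,uv,8);print(X.round(1))
for a,b in((0,1),(0,3),(1,2)):
    d=X[b]-X[a];print(np.linalg.norm(d),np.degrees(np.arctan2(d[1],d[0])))
E
```

```text
[[ 516.4 -222.3    8. ]
 [ 620.3 -198.6    8. ]
 [ 559.    83.4    8. ]
 [ 467.3   -4.     8. ]]
106.59811864094358 12.825626317781309
223.7024953182221 102.67375296041475
288.61563369787547 102.26043514188237
```

View pics/scene0c.png

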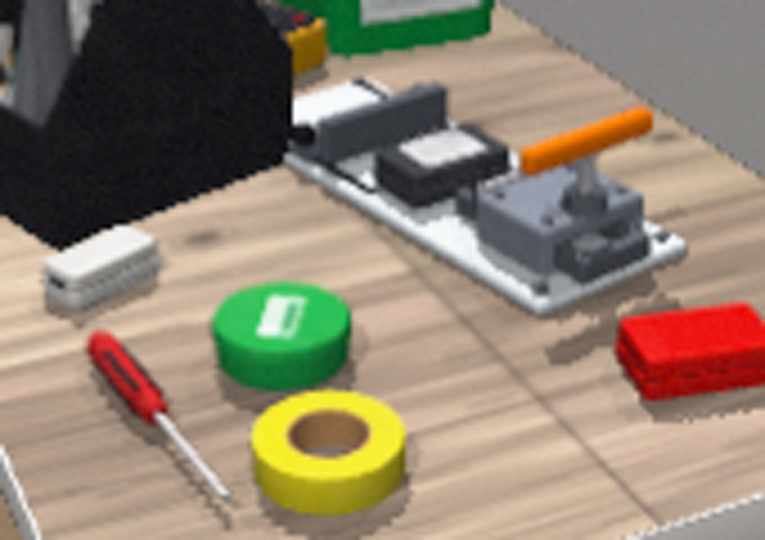

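```bash
python3 - <<'E'
from h import *
p=camera_params('side');s=camera_params('scene')
print(tri([s,p],[(210,127),(209,95)]), tri([s,p],[(293,186),(291,170)]))
print(plane(p,[(227,210),(293,193)],0).round(), plane(s,[(245,222),(294,206)],0).round())
a=[cv2.imread(f'pics/{n}0.png')[60:230,170:330] for n in('scene','side')]
cv2.imwrite('pics/tb.png',cv2.resize(np.hstack(a),None,fx=2.5,fy=2.5))
w=capture('wrist');cv2.imwrite('pics/w0.png',w);print(camera_params('wrist'))
E
```

```text
[291.92208111 140.11629612 205.57588694] [470.12448076  15.37183089  55.86652721]
[[315. -43.   0.]
 [472.   8.   0.]] [[323. -31.   0.]
 [468.   2.   0.]]
{'fov_y': 66.4115842881403, 'cx': 315.3836963396428, 'cy': 197.1419127276226, 'dist': array([-0.02126396,  0.        ,  0.        ,  0.        ,  0.        ]), 'xyz': array([185.35251428, 602.95923687, 371.93455797]), 'rotation': array([[ 4.20429840e-01, -8.58240887e-01, -2.94382965e-01],
       [ 9.07324728e-01,  3.97411412e-01,  1.37207896e-01],
       [-7.66276274e-04, -3.24787237e-01,  9.45786796e-01]])}
```

View pics/tb.png

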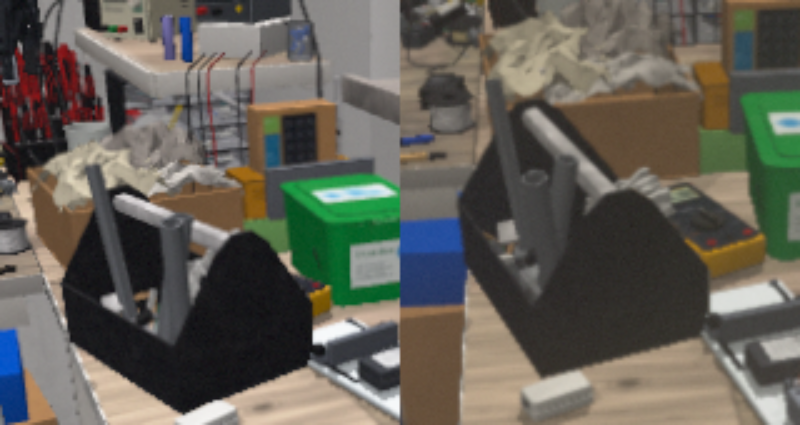

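View pics/w0.png

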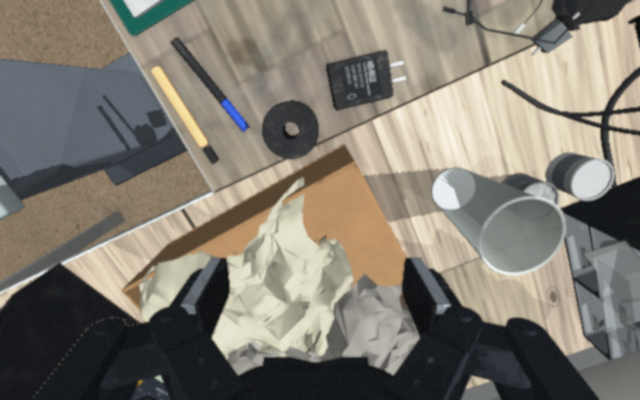

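The toolbox is about 206 mm tall and the cardboard box lies under the gripper. I'll rise first, then travel over the clamp.

Call:
{"fn": "jog_arm", "kwargs": {"steps": [{"dz": 0.04}, {"dz": 0.04}, {"dz": 0.04, "dy": -0.01}, {"dx": 0.015, "dy": -0.037, "az": 1.87}, {"dx": 0.015, "dy": -0.037, "az": 1.87}, {"dx": 0.015, "dy": -0.037, "az": 1.87}, {"dx": 0.015, "dy": -0.037, "az": 1.87}, {"dx": 0.015, "dy": -0.037, "az": 1.87}, {"dx": 0.015, "dy": -0.037, "az": 1.87}, {"dx": 0.015, "dy": -0.037, "az": 1.87}, {"dx": 0.015, "dy": -0.037, "az": 1.87}, {"dx": 0.015, "dy": -0.037, "az": 1.87}, {"dx": 0.015, "dy": -0.037, "az": 1.87}]}}

```text
validation failed for argument at $.st...
```

Call:
{"fn": "jog_arm", "kwargs": {"steps": [{"claw": 1, "dx": 0, "dy": 0, "dz": 0.04, "ax": 0, "ay": 0, "az": 0}, {"claw": 1, "dx": 0, "dy": 0, "dz": 0.04, "ax": 0, "ay": 0, "az": 0}, {"claw": 1, "dx": 0, "dy": 0, "dz": 0.04, "ax": 0, "ay": 0, "az": 0}]}}

```text
time: 0.4
tool_pos: [262.2, 566.2, 423.5]
tool_rot: [[-0.002, 0.42, 0.907], [-0.004, 0.907, -0.42], [-1.0, -0.004, -0.0]]
ft_force: [1.0, 1.1, 0.2]
finger_gap: 85.5
```

Call:
{"fn": "jog_arm", "kwargs": {"steps": [{"claw": 1, "dx": 0.015, "dy": -0.037, "dz": 0, "ax": 0, "ay": 0, "az": 1.87}, {"claw": 1, "dx": 0.015, "dy": -0.037, "dz": 0, "ax": 0, "ay": 0, "az": 1.87}, {"claw": 1, "dx": 0.015, "dy": -0.037, "dz": 0, "ax": 0, "ay": 0, "az": 1.87}, {"claw": 1, "dx": 0.015, "dy": -0.037, "dz": 0, "ax": 0, "ay": 0, "az": 1.87}, {"claw": 1, "dx": 0.015, "dy": -0.037, "dz": 0, "ax": 0, "ay": 0, "az": 1.87}, {"claw": 1, "dx": 0.015, "dy": -0.037, "dz": 0, "ax": 0, "ay": 0, "az": 1.87}, {"claw": 1, "dx": 0.015, "dy": -0.037, "dz": 0, "ax": 0, "ay": 0, "az": 1.87}, {"claw": 1, "dx": 0.015, "dy": -0.037, "dz": 0, "ax": 0, "ay": 0, "az": 1.87}, {"claw": 1, "dx": 0.015, "dy": -0.037, "dz": 0, "ax": 0, "ay": 0, "az": 1.87}, {"claw": 1, "dx": 0.015, "dy": -0.037, "dz": 0, "ax": 0, "ay": 0, "az": 1.87}]}}

```text
time: 1.23
tool_pos: [412.7, 195.2, 423.8]
tool_rot: [[0.0, 0.105, 0.994], [0.0, 0.994, -0.105], [-1.0, 0.0, 0.0]]
ft_force: [1.3, -0.2, 0.1]
finger_gap: 85.7
```

```bash
python3 - <<'E'
from h import *
s=observe();print(s['time'],s['tool_pos'],s['tool_rot'],s['joint_positions'])
E
```

```text
1.2333 [412.69355753 195.22742727 423.77904513] [[ 4.26433482e-05  1.05266619e-01  9.94444034e-01]
 [ 1.10443281e-05  9.94444035e-01 -1.05266620e-01]
 [-9.99999999e-01  1.54718873e-05  4.12438242e-05]] [ 1.71949519e+01 -3.89451491e+00 -9.32697867e+00  8.45650151e+01
 -1.17782749e-04  2.32374797e+01]
```

Call:
{"fn": "jog_arm", "kwargs": {"steps": [{"claw": 1, "dx": 0.008, "dy": -0.04, "dz": 0, "ax": 0, "ay": 0, "az": 2.33}, {"claw": 1, "dx": 0.008, "dy": -0.04, "dz": 0, "ax": 0, "ay": 0, "az": 2.33}, {"claw": 1, "dx": 0.008, "dy": -0.04, "dz": 0, "ax": 0, "ay": 0, "az": 2.33}, {"claw": 1, "dx": 0.008, "dy": -0.04, "dz": 0, "ax": 0, "ay": 0, "az": 2.33}, {"claw": 1, "dx": 0.008, "dy": -0.04, "dz": 0, "ax": 0, "ay": 0, "az": 2.33}, {"claw": 1, "dx": 0.008, "dy": -0.04, "dz": 0, "ax": 0, "ay": 0, "az": 2.33}, {"claw": 1, "dx": 0.008, "dy": -0.04, "dz": 0, "ax": 0, "ay": 0, "az": 2.33}, {"claw": 1, "dx": 0.008, "dy": -0.04, "dz": 0, "ax": 0, "ay": 0, "az": 2.33}, {"claw": 1, "dx": 0, "dy": 0, "dz": 0, "ax": 0, "ay": 0, "az": 0}]}}

```text
time: 1.98
tool_pos: [477.8, -128.9, 423.0]
tool_rot: [[0.0, -0.21, 0.978], [-0.003, 0.978, 0.21], [-1.0, -0.003, -0.001]]
ft_force: [0.2, 0.3, 1.4]
finger_gap: 85.1
```

```bash
python3 - <<'E'
from h import *
s=observe();print(s['time'],s['tool_pos'],s['joint_positions'])
p=camera_params('wrist');w=capture('wrist');cv2.imwrite('pics/w1.png',w)
m=orange(w);c=max(cv2.findContours(m,0,1)[0],key=cv2.contourArea);r=cv2.minAreaRect(c);print(r)
b=cv2.boxPoints(r);X=plane(p,np.vstack([b,[r[0]]]),80);print(b.round(),X.round(1))
E
```

```text
1.9833 [ 477.78910427 -128.86792809  422.97915542] [-22.51405181   0.13652169  -5.53787272  84.25937803  -0.1562441
 -34.65864995]
((267.88775634765625, 204.01974487304688), (56.132083892822266, 9.059803009033203), 88.15238952636719)
[[262. 176.]
 [272. 176.]
 [273. 232.]
 [264. 232.]] [[ 518.6 -195.    80. ]
 [ 515.5 -182.8   80. ]
 [ 599.9 -166.    80. ]
 [ 603.2 -179.1   80. ]
 [ 558.  -181.    80. ]]
```

View pics/w1.png

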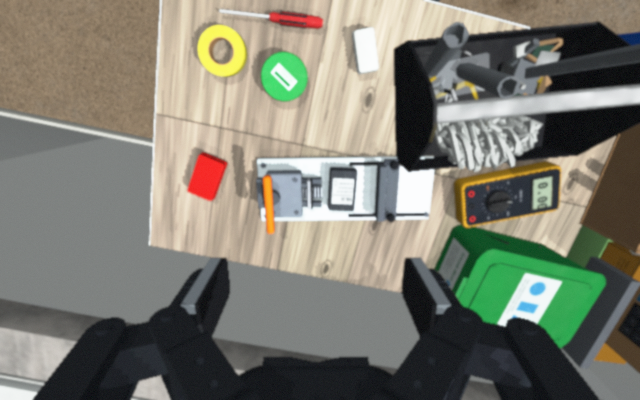

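The wrist view shows the bar at (268,204), the adapter at (342,188) and the fence at (388,188), all clear of the toolbox. The tin and tape are at (284,76) and (221,50), away from the work path.

```bash
python3 - <<'E'
from h import *
im=cv2.imread('pics/w1.png');cv2.imwrite('pics/w1c.png',cv2.resize(im[140:245,225:445],None,fx=3.6,fy=3.6,interpolation=2))
from cell import *
p=camera_params('wrist');s=camera_params('scene');q=camera_params('side')
print(tri([s,q,p],[(359.8,200.8),(350.3,206.9),(267.9,204)]))
np.save('pics/p1.npy',p,allow_pickle=True)
E
```

```text
[ 561.97955413 -178.02090771   73.37178865]
```

View pics/w1c.png

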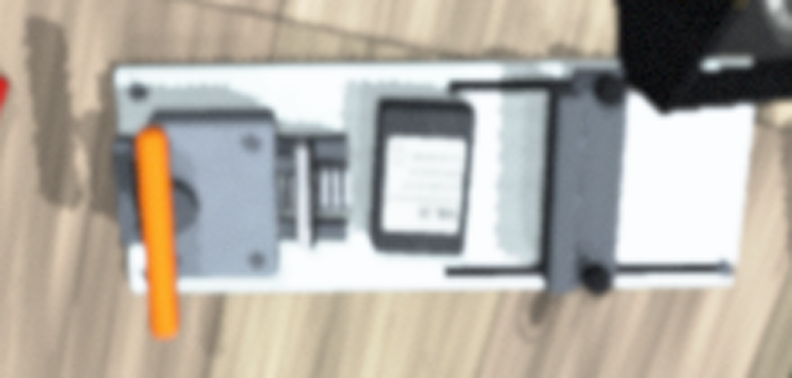

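```bash
python3 - <<'E'
from h import *
p=camera_params('wrist')
def P(l,z): return plane(p,[(225+u/3.6,140+v/3.6) for u,v in l],z)
def rep(A,n):
    d=A[1]-A[0];print(n,A.round(1).tolist(),round(np.linalg.norm(d[:2]),1),round(np.degrees(np.arctan2(d[1],d[0])),2))
rep(P([(133,291),(733,286)],8),'far edge')
rep(P([(116,66),(620,62)],8),'near edge')
rep(P([(116,66),(133,291)],8),'back')
rep(P([(150,108),(276,110)],36),'carr');rep(P([(276,110),(278,275)],36),'carrfront')
rep(P([(548,90),(545,288)],8),'fence base'); rep(P([(574,72),(556,290)],28),'fence top?')
rep(P([(383,100),(375,250)],22),'adapter -y');rep(P([(473,100),(464,252)],22),'adapter +y')
rep(P([(310,140),(307,248)],28),'pad?');rep(P([(350,135),(347,240)],28),'pad2?')
e=np.array([np.cos(np.radians(102.3)),np.sin(np.radians(102.3)),0])
for n,l,z in(('bar',[(155,232)],79),('cfront',[(277,192)],36),('adap-',[(379,175)],22),('adap+',[(468,176)],22),('fence',[(546,189)],8),('fencetop',[(553,189)],28),('tip',[(349,187)],20)):
    print(n,(P(l,z)@e).round(1))
E
```

```text
far edge [[617.7, -188.1, 8.0], [555.0, 92.2, 8.0]] 287.2 102.61
near edge [[511.4, -212.4, 8.0], [462.4, 7.0, 8.0]] 224.9 102.6
back [[511.4, -212.4, 8.0], [617.7, -188.1, 8.0]] 109.0 12.89
carr [[519.5, -191.5, 36.0], [509.2, -138.9, 36.0]] 53.6 101.17
carrfront [[509.2, -138.9, 36.0], [583.4, -123.1, 36.0]] 75.9 11.99
fence base [[481.5, -20.9, 8.0], [574.9, 4.2, 8.0]] 96.7 15.05
fence top? [[467.9, -17.2, 28.0], [567.3, 3.3, 28.0]] 101.5 11.67
adapter -y [[498.5, -93.9, 22.0], [567.8, -81.5, 22.0]] 70.4 10.13
adapter +y [[490.2, -55.4, 22.0], [560.1, -41.4, 22.0]] 71.4 11.32
pad? [[521.3, -121.7, 28.0], [571.0, -112.6, 28.0]] 50.6 10.35
pad2? [[515.4, -105.1, 28.0], [563.5, -95.7, 28.0]] 49.0 10.98
bar [-291.6]
cfront [-244.4]
adap- [-199.2]
adap+ [-159.4]
fence [-121.]
fencetop [-122.1]
tip [-212.6]
```

Call:
{"fn": "jog_arm", "kwargs": {"steps": [{"claw": 1, "dx": 0.016, "dy": -0.0096, "dz": -0.02, "ax": 0, "ay": 0, "az": 0.08}, {"claw": 1, "dx": 0.016, "dy": -0.0096, "dz": -0.02, "ax": 0, "ay": 0, "az": 0.08}, {"claw": 1, "dx": 0.016, "dy": -0.0096, "dz": -0.02, "ax": 0, "ay": 0, "az": 0.08}, {"claw": 1, "dx": 0.016, "dy": -0.0096, "dz": -0.02, "ax": 0, "ay": 0, "az": 0.08}, {"claw": 1, "dx": 0.016, "dy": -0.0096, "dz": -0.02, "ax": 0, "ay": 0, "az": 0.08}, {"claw": 1, "dx": 0, "dy": 0, "dz": -0.038, "ax": 0, "ay": 0, "az": 0}, {"claw": 1, "dx": 0, "dy": 0, "dz": -0.038, "ax": 0, "ay": 0, "az": 0}, {"claw": 1, "dx": 0, "dy": 0, "dz": -0.038, "ax": 0, "ay": 0, "az": 0}, {"claw": 1, "dx": 0, "dy": 0, "dz": 0, "ax": 0, "ay": 0, "az": 0}, {"claw": 1, "dx": 0, "dy": 0, "dz": 0, "ax": 0, "ay": 0, "az": 0}]}}

```text
time: 2.87
tool_pos: [554.7, -168.9, 207.9]
tool_rot: [[-0.006, -0.224, 0.975], [0.003, 0.975, 0.224], [-1.0, 0.004, -0.005]]
ft_force: [0.5, -0.1, 0.3]
finger_gap: 85.5
```

```bash
python3 - <<'E'
from h import *
s=observe();print(s['time'],s['tool_pos'],s['tool_rot'])
p=camera_params('wrist');w=capture('wrist');cv2.imwrite('pics/w2.png',w)
m=orange(w);c=max(cv2.findContours(m,0,1)[0],key=cv2.contourArea);r=cv2.minAreaRect(c);print(r)
X=plane(p,np.vstack([cv2.boxPoints(r),[r[0]]]),80);print(X.round(1))
cv2.imwrite('pics/s2.png',cv2.resize(capture('side')[100:270,220:440],None,fx=3.5,fy=3.5,interpolation=2))
E
```

```text
2.8667 [ 554.71361917 -168.8901113   207.85210382] [[-0.00611296 -0.22406547  0.97455492]
 [ 0.00291658  0.97456499  0.22408608]
 [-0.99997706  0.0042122  -0.00530397]]
((295.2147521972656, 219.94284057617188), (116.1688232421875, 17.223770141601562), 88.09085083007812)
[[ 518.  -196.1   80. ]
 [ 515.2 -185.2   80. ]
 [ 600.9 -163.8   80. ]
 [ 604.2 -176.3   80. ]
 [ 556.7 -181.    80. ]]
```

View pics/w2.png

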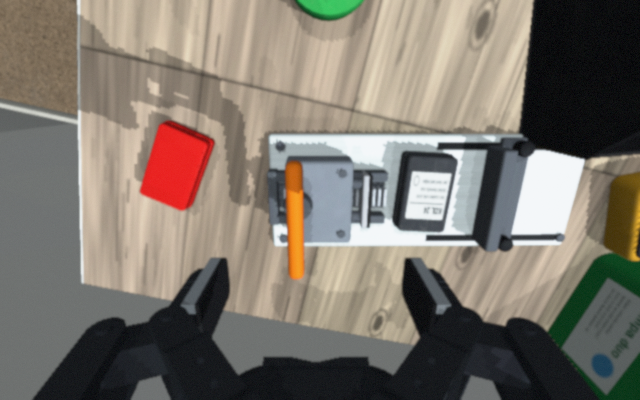

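View pics/s2.png

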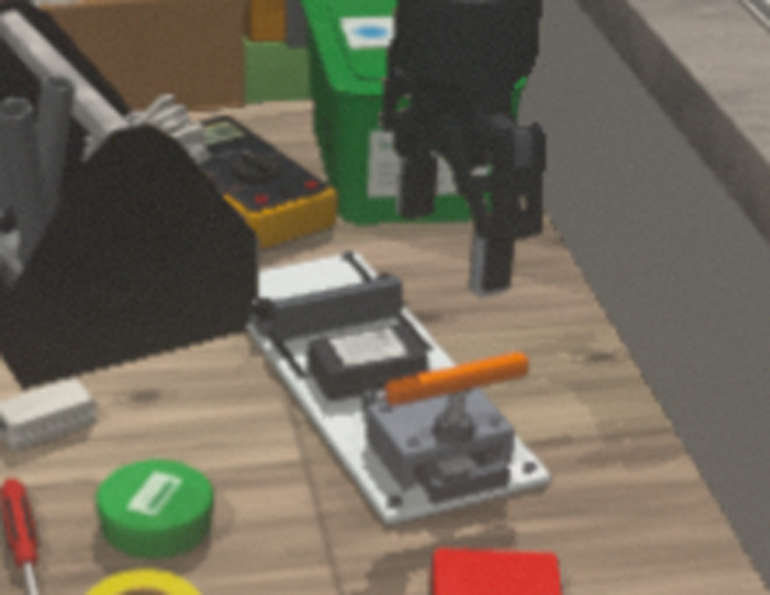

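The arm is 11–12 mm short of the bar along the rail because some rows were clipped. I'll correct that and descend to the bar.

Call:
{"fn": "jog_arm", "kwargs": {"steps": [{"claw": 1, "dx": 0.0026, "dy": -0.0114, "dz": 0, "ax": -0.17, "ay": -0.35, "az": -0.4}, {"claw": 1, "dx": 0, "dy": 0, "dz": -0.026, "ax": 0, "ay": 0, "az": 0}, {"claw": 1, "dx": 0, "dy": 0, "dz": -0.026, "ax": 0, "ay": 0, "az": 0}, {"claw": 1, "dx": 0, "dy": 0, "dz": -0.026, "ax": 0, "ay": 0, "az": 0}, {"claw": 1, "dx": 0, "dy": 0, "dz": 0, "ax": 0, "ay": 0, "az": 0}, {"claw": 1, "dx": 0, "dy": 0, "dz": 0, "ax": 0, "ay": 0, "az": 0}]}}

```text
time: 3.47
tool_pos: [559.7, -183.0, 132.9]
tool_rot: [[0.006, -0.216, 0.976], [-0.003, 0.976, 0.216], [-1.0, -0.005, 0.006]]
ft_force: [-0.1, 0.5, 0.2]
finger_gap: 85.1
```

```bash
python3 - <<'E'
from h import *
s=observe();print(s['time'],s['tool_pos'],s['tool_rot'],s['ft_force'])
p=camera_params('wrist');w=capture('wrist');cv2.imwrite('pics/w3.png',w)
m=orange(w);c=max(cv2.findContours(m,0,1)[0],key=cv2.contourArea);r=cv2.minAreaRect(c);print(r)
X=plane(p,np.vstack([cv2.boxPoints(r),[r[0]]]),80);print(X.round(1))
E
```

```text
3.4667 [ 559.66779218 -182.95267157  132.9012219 ] [[ 0.00645879 -0.21557152  0.97646669]
 [-0.00333332  0.976477    0.21559584]
 [-0.99997359 -0.00464736  0.00558829]] [-0.13783763  0.50385975  0.19101694]
((316.5, 273.0), (164.0, 25.0), 90.0)
[[ 516.3 -196.4   80. ]
 [ 514.  -186.2   80. ]
 [ 600.9 -165.7   80. ]
 [ 603.8 -178.3   80. ]
 [ 554.  -182.7   80. ]]
```

View pics/w3.png

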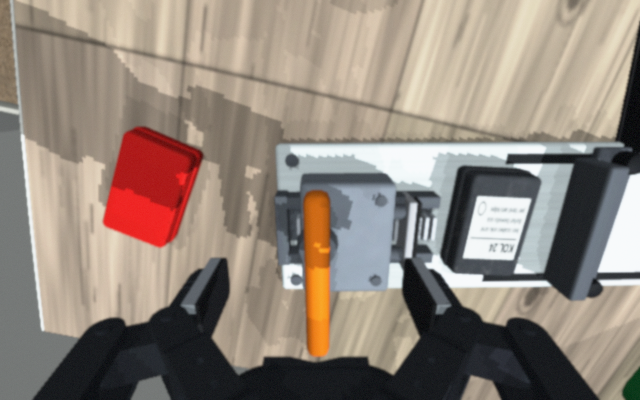

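The bar is centred between the jaws at pixel 316. Next I lower 3 mm and close lightly.

Call:
{"fn": "jog_arm", "kwargs": {"steps": [{"claw": 1, "dx": 0, "dy": 0, "dz": -0.003, "ax": 0, "ay": 0, "az": 0}, {"claw": -1, "dx": 0, "dy": 0, "dz": 0, "ax": 0, "ay": 0, "az": 0}, {"claw": -1, "dx": 0, "dy": 0, "dz": 0, "ax": 0, "ay": 0, "az": 0}, {"claw": -1, "dx": 0, "dy": 0, "dz": 0, "ax": 0, "ay": 0, "az": 0}, {"claw": -1, "dx": 0, "dy": 0, "dz": 0, "ax": 0, "ay": 0, "az": 0}, {"claw": -1, "dx": 0, "dy": 0, "dz": 0, "ax": 0, "ay": 0, "az": 0}, {"claw": -1, "dx": 0, "dy": 0, "dz": 0, "ax": 0, "ay": 0, "az": 0}, {"claw": -1, "dx": 0, "dy": 0, "dz": 0, "ax": 0, "ay": 0, "az": 0}, {"claw": -1, "dx": 0, "dy": 0, "dz": 0, "ax": 0, "ay": 0, "az": 0}, {"claw": -1, "dx": 0, "dy": 0, "dz": 0, "ax": 0, "ay": 0, "az": 0}], "newtons": 28}}

```text
time: 4.35
tool_pos: [559.4, -182.3, 129.1]
tool_rot: [[0.006, -0.216, 0.976], [-0.003, 0.976, 0.216], [-1.0, -0.004, 0.005]]
ft_force: [-2.3, 0.0, 1.6]
finger_gap: 11.4
```

Call:
{"fn": "jog_arm", "kwargs": {"steps": [{"claw": -1, "dx": 0, "dy": 0, "dz": 0.002, "ax": 0, "ay": 0, "az": 0}, {"claw": -1, "dx": 0, "dy": 0, "dz": 0.002, "ax": 0, "ay": 0, "az": 0}, {"claw": -1, "dx": 0, "dy": 0, "dz": 0.002, "ax": 0, "ay": 0, "az": 0}, {"claw": -1, "dx": 0, "dy": 0, "dz": 0.002, "ax": 0, "ay": 0, "az": 0}, {"claw": -1, "dx": 0, "dy": 0, "dz": 0, "ax": 0, "ay": 0, "az": 0}, {"claw": -1, "dx": 0, "dy": 0, "dz": 0, "ax": 0, "ay": 0, "az": 0}, {"claw": -1, "dx": 0, "dy": 0, "dz": 0, "ax": 0, "ay": 0, "az": 0}]}}

```text
time: 4.93
tool_pos: [559.2, -181.9, 136.4]
tool_rot: [[0.006, -0.216, 0.976], [-0.002, 0.976, 0.216], [-1.0, -0.003, 0.005]]
ft_force: [4.6, 1.9, -10.4]
finger_gap: 10.8
```

```bash
python3 - <<'E'
from h import *
s=observe();print(s['time'],s['tool_pos'],s['ft_force'],s['finger_gap'])
E
```

```text
4.9333 [ 559.17087555 -181.89640363  136.3688276 ] [  4.58787732   1.88308005 -10.37734351] 10.783796604352652
```

Call:
{"fn": "jog_arm", "kwargs": {"steps": [{"claw": -1, "dx": -0.0004, "dy": 0.0015, "dz": 0, "ax": 0, "ay": 0, "az": 0}, {"claw": -1, "dx": -0.0006, "dy": 0.0029, "dz": 0, "ax": 0, "ay": 0, "az": 0}, {"claw": -1, "dx": -0.0007, "dy": 0.0029, "dz": 0, "ax": 0, "ay": 0, "az": 0}, {"claw": -1, "dx": -0.0006, "dy": 0.0029, "dz": 0, "ax": 0, "ay": 0, "az": 0}, {"claw": -1, "dx": -0.0007, "dy": 0.0029, "dz": 0, "ax": 0, "ay": 0, "az": 0}, {"claw": -1, "dx": -0.0006, "dy": 0.0029, "dz": 0, "ax": 0, "ay": 0, "az": 0}, {"claw": -1, "dx": -0.0007, "dy": 0.0029, "dz": 0, "ax": 0, "ay": 0, "az": 0}, {"claw": -1, "dx": 0, "dy": 0, "dz": 0, "ax": 0, "ay": 0, "az": 0}]}}

```text
time: 5.6
tool_pos: [554.7, -162.4, 136.8]
tool_rot: [[0.006, -0.217, 0.976], [-0.002, 0.976, 0.217], [-1.0, -0.003, 0.005]]
ft_force: [3.4, 1.8, -11.0]
finger_gap: 11.8
```

```bash
cat > f.py <<'E'
from h import *
s=observe();e=np.array([-.2164,.9763,0]);n=np.array([.9763,.2164,0])
d=s['tool_pos']-np.array([559.2,-181.9,136.4])
print(s['time'],'travel',(d@e).round(2),'lat',(d@n).round(2),'dz',d[2].round(2),'Fe',(s['ft_force']@e).round(2),'Fn',(s['ft_force']@n).round(2),'Fz',s['ft_force'][2].round(2),s['finger_gap'])
E
python3 f.py
```

```text
5.6 travel 19.99 lat -0.2 dz 0.41 Fe 1.03 Fn 3.68 Fz -11.0 11.758137351511332
```

Call:
{"fn": "jog_arm", "kwargs": {"steps": [{"claw": -1, "dx": -0.0006, "dy": 0.0029, "dz": 0, "ax": 0, "ay": 0, "az": 0}, {"claw": -1, "dx": -0.0007, "dy": 0.0029, "dz": 0, "ax": 0, "ay": 0, "az": 0}, {"claw": -1, "dx": -0.0006, "dy": 0.0029, "dz": 0, "ax": 0, "ay": 0, "az": 0}, {"claw": -1, "dx": -0.0007, "dy": 0.0029, "dz": 0, "ax": 0, "ay": 0, "az": 0}, {"claw": -1, "dx": -0.0006, "dy": 0.0029, "dz": 0, "ax": 0, "ay": 0, "az": 0}, {"claw": -1, "dx": -0.0007, "dy": 0.0029, "dz": 0, "ax": 0, "ay": 0, "az": 0}, {"claw": -1, "dx": 0, "dy": 0, "dz": 0, "ax": 0, "ay": 0, "az": 0}, {"claw": -1, "dx": 0, "dy": 0, "dz": 0, "ax": 0, "ay": 0, "az": 0}]}}

```text
time: 6.27
tool_pos: [550.8, -145.2, 136.7]
tool_rot: [[0.006, -0.217, 0.976], [-0.001, 0.976, 0.217], [-1.0, -0.003, 0.005]]
ft_force: [3.1, 0.5, -10.7]
finger_gap: 11.3
```

```bash
python3 f.py; python3 - <<'E'
from h import *
cv2.imwrite('pics/w4.png',capture('wrist'))
cv2.imwrite('pics/s4.png',cv2.resize(capture('side')[100:270,220:440],None,fx=3.5,fy=3.5,interpolation=2))
E
```

```text
6.2667 travel 37.64 lat -0.29 dz 0.35 Fe -0.16 Fn 3.15 Fz -10.68 11.344585647064543
```

View pics/w4.png

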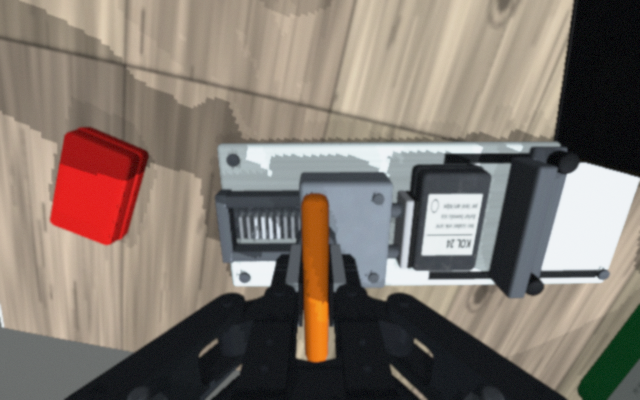

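View pics/s4.png

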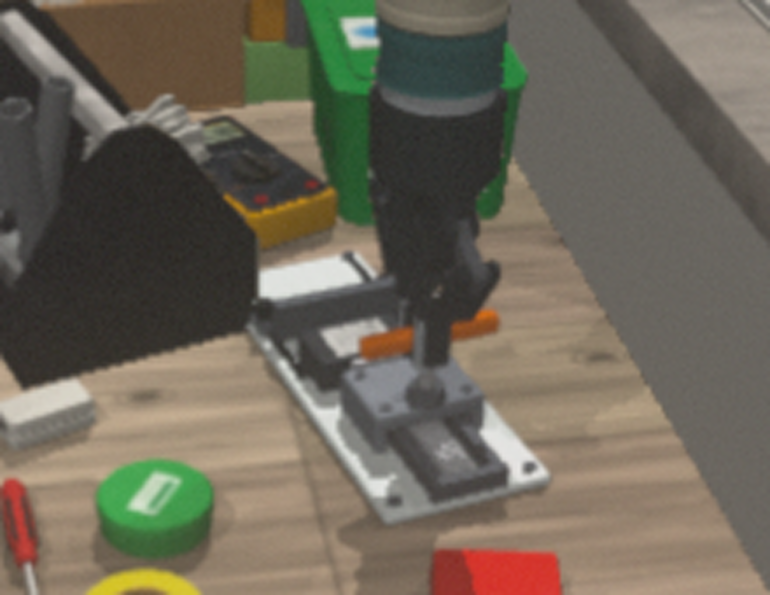

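The pad has reached the adapter (about x=410) and is pushing it, with roughly 20 mm left to the fence. The carriage slides freely with the bar up.

Call:
{"fn": "jog_arm", "kwargs": {"steps": [{"claw": -1, "dx": -0.0006, "dy": 0.0029, "dz": 0, "ax": 0, "ay": 0, "az": 0}, {"claw": -1, "dx": -0.0007, "dy": 0.0029, "dz": 0, "ax": 0, "ay": 0, "az": 0}, {"claw": -1, "dx": -0.0006, "dy": 0.0029, "dz": 0, "ax": 0, "ay": 0, "az": 0}, {"claw": -1, "dx": -0.0007, "dy": 0.0029, "dz": 0, "ax": 0, "ay": 0, "az": 0}, {"claw": -1, "dx": -0.0006, "dy": 0.0029, "dz": 0, "ax": 0, "ay": 0, "az": 0}, {"claw": -1, "dx": 0, "dy": 0, "dz": 0, "ax": 0, "ay": 0, "az": 0}, {"claw": -1, "dx": 0, "dy": 0, "dz": 0, "ax": 0, "ay": 0, "az": 0}]}}

```text
time: 6.95
tool_pos: [547.4, -130.7, 136.7]
tool_rot: [[0.005, -0.217, 0.976], [-0.001, 0.976, 0.217], [-1.0, -0.003, 0.005]]
ft_force: [2.0, 0.6, -10.6]
finger_gap: 11.3
```

```bash
python3 f.py; python3 - <<'E'
from h import *
cv2.imwrite('pics/w5.png',cv2.resize(capture('wrist')[120:320,200:560],None,fx=2.2,fy=2.2))
E
```

```text
6.95 travel 52.54 lat -0.4 dz 0.32 Fe 0.13 Fn 2.07 Fz -10.56 11.3335583446045
```

View pics/w5.png

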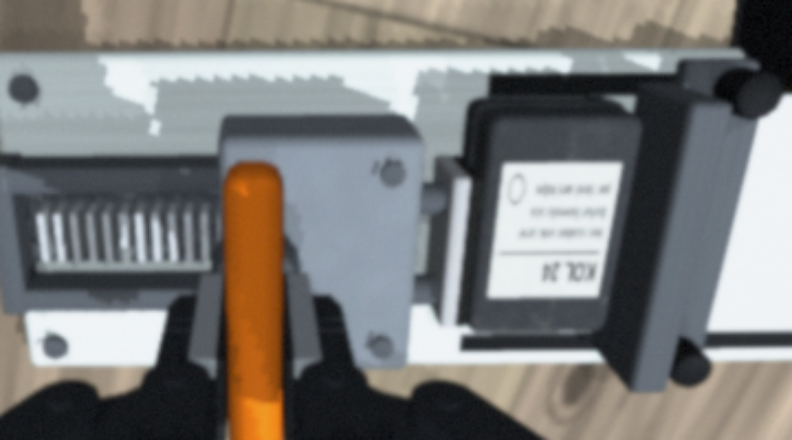

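The adapter is now close to the fence, so I continue in small steps and read the force.

Call:
{"fn": "jog_arm", "kwargs": {"steps": [{"claw": -1, "dx": -0.0002, "dy": 0.001, "dz": 0, "ax": 0, "ay": 0, "az": 0}, {"claw": -1, "dx": -0.0002, "dy": 0.001, "dz": 0, "ax": 0, "ay": 0, "az": 0}, {"claw": -1, "dx": -0.0002, "dy": 0.001, "dz": 0, "ax": 0, "ay": 0, "az": 0}, {"claw": -1, "dx": -0.0002, "dy": 0.001, "dz": 0, "ax": 0, "ay": 0, "az": 0}]}}

```text
time: 7.33
tool_pos: [546.8, -127.6, 136.8]
tool_rot: [[0.005, -0.216, 0.976], [-0.003, 0.976, 0.216], [-1.0, -0.005, 0.004]]
ft_force: [1.0, -1.8, -11.3]
finger_gap: 11.5
```

```bash
python3 f.py
```

```text
7.3333 travel 55.69 lat -0.36 dz 0.4 Fe -1.99 Fn 0.63 Fz -11.25 11.471047788438486
```

Call:
{"fn": "jog_arm", "kwargs": {"steps": [{"claw": -1, "dx": -0.0002, "dy": 0.001, "dz": 0, "ax": 0, "ay": 0, "az": 0}, {"claw": -1, "dx": -0.0002, "dy": 0.001, "dz": 0, "ax": 0, "ay": 0, "az": 0}, {"claw": -1, "dx": -0.0002, "dy": 0.001, "dz": 0, "ax": 0, "ay": 0, "az": 0}]}}

```text
time: 7.58
tool_pos: [546.1, -124.4, 136.7]
tool_rot: [[0.005, -0.216, 0.976], [-0.003, 0.976, 0.216], [-1.0, -0.004, 0.004]]
ft_force: [-0.0, -2.6, -10.4]
finger_gap: 11.5
```

```bash
python3 f.py
```

```text
7.5833 travel 58.97 lat -0.36 dz 0.34 Fe -2.55 Fn -0.57 Fz -10.39 11.468618612305875
```

Call:
{"fn": "jog_arm", "kwargs": {"steps": [{"claw": -1, "dx": -0.0002, "dy": 0.001, "dz": 0, "ax": 0, "ay": 0, "az": 0}, {"claw": -1, "dx": -0.0002, "dy": 0.001, "dz": 0, "ax": 0, "ay": 0, "az": 0}]}}

```text
time: 7.75
tool_pos: [545.8, -122.9, 136.8]
tool_rot: [[0.005, -0.216, 0.976], [-0.005, 0.976, 0.216], [-1.0, -0.006, 0.004]]
ft_force: [-0.7, -4.6, -9.5]
finger_gap: 11.4
```

```bash
python3 f.py
```

```text
7.75 travel 60.49 lat -0.32 dz 0.43 Fe -4.3 Fn -1.68 Fz -9.47 11.422394424862517
```

Call:
{"fn": "jog_arm", "kwargs": {"steps": [{"claw": -1, "dx": -0.0002, "dy": 0.001, "dz": 0, "ax": 0, "ay": 0, "az": 0}, {"claw": -1, "dx": -0.0002, "dy": 0.001, "dz": 0, "ax": 0, "ay": 0, "az": 0}]}}

```text
time: 7.92
tool_pos: [545.5, -121.5, 137.0]
tool_rot: [[0.005, -0.215, 0.976], [-0.006, 0.976, 0.215], [-1.0, -0.007, 0.004]]
ft_force: [-0.4, -7.1, -10.7]
finger_gap: 11.5
```

```bash
python3 f.py
```

```text
7.9167 travel 61.9 lat -0.31 dz 0.57 Fe -6.89 Fn -1.93 Fz -10.67 11.5338651779785
```

The pad touched down at about 60 mm of travel. With a 5 mm notch pitch, the notch at 65 mm gives about 10 N, so I'm pressing on to about 66.5 mm.

Call:
{"fn": "jog_arm", "kwargs": {"steps": [{"claw": -1, "dx": -0.0002, "dy": 0.001, "dz": 0, "ax": 0, "ay": 0, "az": 0}, {"claw": -1, "dx": -0.0002, "dy": 0.001, "dz": 0, "ax": 0, "ay": 0, "az": 0}, {"claw": -1, "dx": 0, "dy": 0, "dz": 0, "ax": 0, "ay": 0, "az": 0}]}}

```text
time: 8.17
tool_pos: [545.2, -120.2, 137.1]
tool_rot: [[0.006, -0.215, 0.977], [-0.008, 0.977, 0.215], [-1.0, -0.009, 0.004]]
ft_force: [-0.6, -8.4, -10.6]
finger_gap: 11.5
```

```bash
python3 f.py
```

```text
8.1667 travel 63.28 lat -0.29 dz 0.74 Fe -8.02 Fn -2.44 Fz -10.63 11.482488863577728
```

Call:
{"fn": "jog_arm", "kwargs": {"steps": [{"claw": -1, "dx": -0.0002, "dy": 0.001, "dz": 0, "ax": 0, "ay": 0, "az": 0}, {"claw": -1, "dx": -0.0002, "dy": 0.001, "dz": 0, "ax": 0, "ay": 0, "az": 0}, {"claw": -1, "dx": 0, "dy": 0, "dz": 0, "ax": 0, "ay": 0, "az": 0}]}}

```text
time: 8.42
tool_pos: [545.0, -118.9, 137.3]
tool_rot: [[0.006, -0.215, 0.977], [-0.01, 0.977, 0.215], [-1.0, -0.011, 0.003]]
ft_force: [-1.1, -10.7, -11.0]
finger_gap: 11.1
```

```bash
python3 f.py
```

```text
8.4167 travel 64.55 lat -0.26 dz 0.89 Fe -10.26 Fn -3.38 Fz -11.04 11.093882186406592
```

Call:
{"fn": "jog_arm", "kwargs": {"steps": [{"claw": -1, "dx": -0.0002, "dy": 0.001, "dz": 0, "ax": 0, "ay": 0, "az": 0}, {"claw": -1, "dx": -0.0002, "dy": 0.001, "dz": 0, "ax": 0, "ay": 0, "az": 0}, {"claw": -1, "dx": -0.0002, "dy": 0.001, "dz": 0, "ax": 0, "ay": 0, "az": 0}, {"claw": -1, "dx": 0, "dy": 0, "dz": 0, "ax": 0, "ay": 0, "az": 0}]}}

```text
time: 8.75
tool_pos: [544.6, -117.0, 137.5]
tool_rot: [[0.006, -0.214, 0.977], [-0.013, 0.977, 0.214], [-1.0, -0.014, 0.003]]
ft_force: [-0.9, -13.5, -10.6]
finger_gap: 11.2
```

```bash
python3 f.py
```

```text
8.75 travel 66.5 lat -0.22 dz 1.09 Fe -13.0 Fn -3.83 Fz -10.58 11.196701398378051
```

Call:
{"fn": "jog_arm", "kwargs": {"steps": [{"claw": -1, "dx": -0.0002, "dy": 0.001, "dz": 0, "ax": 0, "ay": 0, "az": 0}, {"claw": -1, "dx": -0.0001, "dy": 0.0006, "dz": 0, "ax": 0, "ay": 0, "az": 0}, {"claw": -1, "dx": 0, "dy": 0, "dz": 0, "ax": 0, "ay": 0, "az": 0}, {"claw": -1, "dx": 0, "dy": 0, "dz": 0, "ax": 0, "ay": 0, "az": 0}]}}

```text
time: 9.08
tool_pos: [544.4, -116.1, 137.6]
tool_rot: [[0.006, -0.213, 0.977], [-0.014, 0.977, 0.213], [-1.0, -0.015, 0.003]]
ft_force: [-1.4, -14.7, -11.3]
finger_gap: 11.3
```

```bash
python3 f.py; python3 - <<'E'
from h import *
cv2.imwrite('pics/w6.png',cv2.resize(capture('wrist')[120:320,200:560],None,fx=2.2,fy=2.2))
E
```

```text
9.0833 travel 67.44 lat -0.24 dz 1.19 Fe -14.01 Fn -4.56 Fz -11.35 11.26041240083757
```

View pics/w6.png

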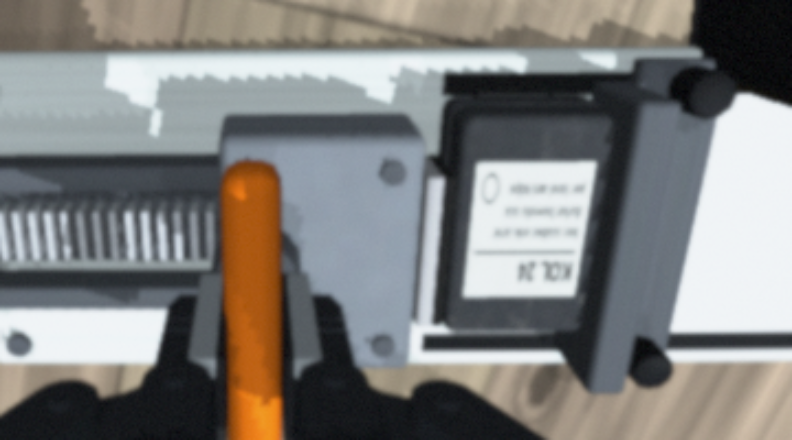

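The adapter is flat against the fence and the pad is compressed with about 12 N. I lower the bar a little, then let go.

Call:
{"fn": "jog_arm", "kwargs": {"steps": [{"claw": -1, "dx": 0, "dy": 0, "dz": -0.0015, "ax": 0, "ay": 0, "az": 0}, {"claw": -1, "dx": 0, "dy": 0, "dz": -0.0015, "ax": 0, "ay": 0, "az": 0}, {"claw": -1, "dx": 0, "dy": 0, "dz": 0, "ax": 0, "ay": 0, "az": 0}, {"claw": 0, "dx": 0, "dy": 0, "dz": 0, "ax": 0, "ay": 0, "az": 0}, {"claw": 0, "dx": 0, "dy": 0, "dz": 0, "ax": 0, "ay": 0, "az": 0}, {"claw": 0, "dx": 0, "dy": 0, "dz": 0, "ax": 0, "ay": 0, "az": 0}, {"claw": 0, "dx": 0, "dy": 0, "dz": 0, "ax": 0, "ay": 0, "az": 0}, {"claw": 0, "dx": 0, "dy": 0, "dz": 0, "ax": 0, "ay": 0, "az": 0}]}}

```text
time: 9.8
tool_pos: [544.8, -111.6, 135.0]
tool_rot: [[0.008, -0.217, 0.976], [-0.003, 0.976, 0.217], [-1.0, -0.004, 0.007]]
ft_force: [-0.0, 0.2, 0.0]
finger_gap: 42.4
```

```bash
python3 f.py; python3 - <<'E'
from h import *
w=capture('wrist');cv2.imwrite('pics/w7.png',w)
cv2.imwrite('pics/s7.png',cv2.resize(capture('side')[100:270,220:440],None,fx=3.5,fy=3.5,interpolation=2))
E
```

```text
9.8 travel 71.79 lat 1.18 dz -1.45 Fe 0.23 Fn 0.03 Fz 0.01 42.410203447913794
```

View pics/w7.png

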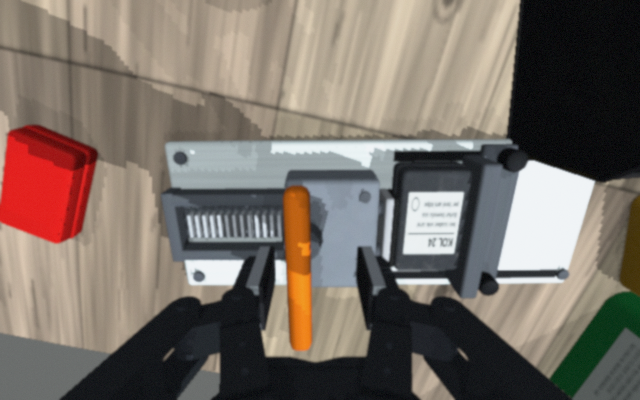

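View pics/s7.png

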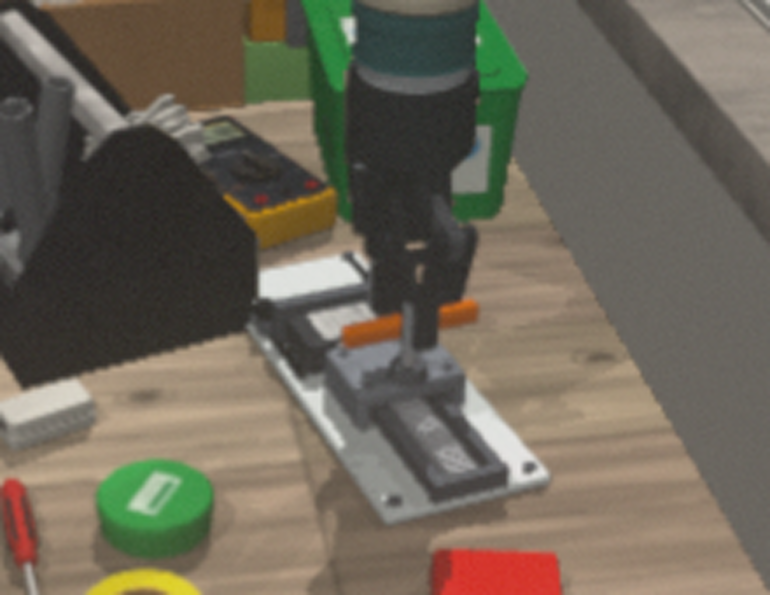

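The fingers are free of the bar and the force reads zero. I'm backing off upward to check the catch.

Call:
{"fn": "jog_arm", "kwargs": {"steps": [{"claw": 0.4, "dx": 0.001, "dy": -0.004, "dz": 0, "ax": 0, "ay": 0, "az": 0}, {"claw": 0.4, "dx": 0, "dy": 0, "dz": 0, "ax": 0, "ay": 0, "az": 0}, {"claw": 0.4, "dx": 0, "dy": 0, "dz": 0.01, "ax": 0, "ay": 0, "az": 0}, {"claw": 0.4, "dx": 0, "dy": 0, "dz": 0.03, "ax": 0, "ay": 0, "az": 0}, {"claw": 0.4, "dx": 0, "dy": 0, "dz": 0.038, "ax": 0, "ay": 0, "az": 0}, {"claw": 0.4, "dx": -0.015, "dy": -0.01, "dz": 0.038, "ax": 0, "ay": 0, "az": 0}, {"claw": 0.4, "dx": -0.015, "dy": -0.01, "dz": 0.036, "ax": 0, "ay": 0, "az": 0}, {"claw": 0.4, "dx": -0.015, "dy": -0.01, "dz": 0.036, "ax": 0, "ay": 0, "az": 0}, {"claw": 0.4, "dx": -0.015, "dy": -0.01, "dz": 0.036, "ax": 0, "ay": 0, "az": 0}, {"claw": 0.4, "dx": 0, "dy": 0, "dz": 0, "ax": 0, "ay": 0, "az": 0}]}}

```text
time: 10.73
tool_pos: [486.1, -158.1, 366.9]
tool_rot: [[0.018, -0.214, 0.977], [-0.01, 0.977, 0.214], [-1.0, -0.014, 0.016]]
ft_force: [1.0, -0.8, 0.9]
finger_gap: 60.1
```

```bash
python3 f.py; python3 - <<'E'
from h import *
P={n:camera_params(n) for n in('scene','side','wrist')}
I={n:capture(n) for n in P}; P['wrist']=camera_params('wrist')
uv={}
for n,roi in(('scene',(320,180,390,215)),('side',(310,180,380,222)),('wrist',(0,0,640,400))):
    m=orange(I[n]);k=np.zeros_like(m);x0,y0,x1,y1=roi;k[y0:y1,x0:x1]=m[y0:y1,x0:x1]
    M=cv2.moments(max(cv2.findContours(k,0,1)[0],key=cv2.contourArea));uv[n]=(M['m10']/M['m00'],M['m01']/M['m00']);print(n,uv[n])
    cv2.imwrite(f'pics/{n}8.png',I[n])
# old vs new
old={'scene':(359.8,200.8),'side':(350.2,206.9)}
for nm,o in(('old',old),('new',uv)): print(nm,tri([P['scene'],P['side']],[o['scene'],o['side']]))
# predicted pixel for pure slide 65mm, lifts 0/5.5
e=np.array([-.2164,.9763,0])
for t in(60,65):
  for l in(0,5.5):
    X=np.array([558.5,-180.5,76]); 
    print(t,l,[(n,(np.array(old[n])+proj(P[n],X+t*e+[0,0,l])[0]-proj(P[n],X)[0]).round(2)) for n in old])
cv2.imwrite('pics/s8.png',cv2.resize(I['side'][150:260,270:410],None,fx=5,fy=5,interpolation=2))
E
```

```text
10.7333 travel 39.05 lat -66.23 dz 230.53 Fe -0.95 Fn 0.81 Fz 0.86 60.14995246486129
scene (341.3648834019204, 192.15775034293551)
side (337.04953145917, 191.11780455153948)
wrist (332.63475177304963, 214.45035460992906)
old [ 563.93373272 -176.30216422   72.69541068]
new [ 551.43586348 -108.94346455   70.02750074]
60 0 [('scene', array([342.88, 192.53])), ('side', array([337.75, 192.05]))]
60 5.5 [('scene', array([342.95, 190.47])), ('side', array([337.87, 189.84]))]
65 0 [('scene', array([341.54, 191.88])), ('side', array([336.76, 190.88]))]
65 5.5 [('scene', array([341.6 , 189.82])), ('side', array([336.88, 188.67]))]
```

View pics/s8.png

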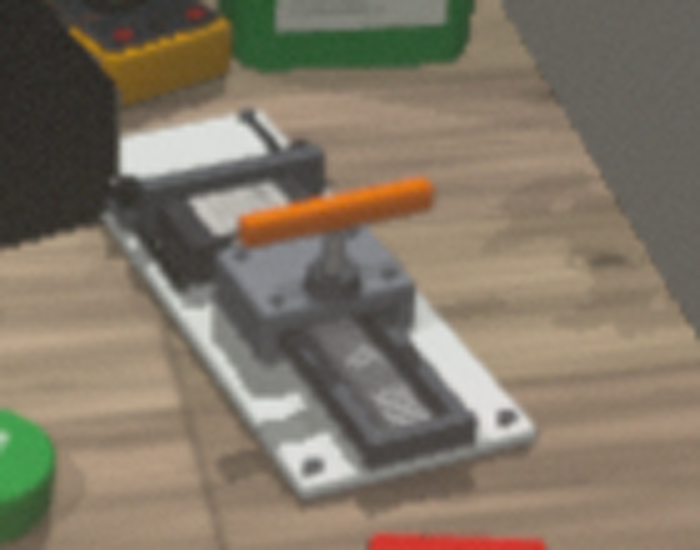

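View pics/wrist8.png

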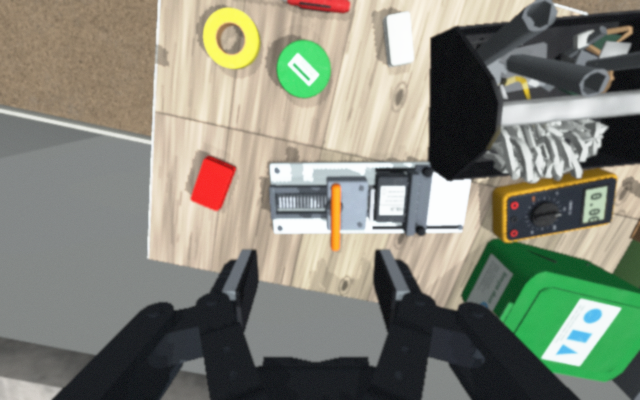

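Both fixed views match a 65 mm slide with zero lift to within 0.3 px; a catch resting on a tooth would show a shift of about 2 px. The adapter lies flat between the pad and the fence. I'm handing in.

```bash
python3 -c "
from cell import *
print(hand_in())"
```

```text
the job is handed in; nothing more can be done
None
```

The adapter is clamped against the fence with the catch down in a notch, and I handed the job in at 10.9 s of the 37 s allowed; no verdict came back.

**What I did:** I gripped the orange bar at 28 N, lifted it about 7–8 mm and slid the carriage along the rail. The pad met resistance against the fence at about 60 mm of travel. I pressed on to about 66.7 mm, where the pad force was an estimated 12 N (14 N at the wrist, less carriage drag). Then I lowered the bar slightly, let go and backed away upward.

**Last checks:**
- **Catch:** In both fixed cameras the bar's position matches a 65 mm slide, a notch position, with zero lift to within 0.3 px. A catch resting on a tooth would show a shift of about 2 px.
- **Clamp force:** I estimate about 10 N left on the adapter, from a contact point near 60 mm and the 65 mm notch. It was not measured directly.
- **Adapter:** It lies flat between the pad and the fence.
- **Tin, tape and red look-alike:** The gripper never went near them, and they look unmoved.
- **Gripper:** It is clear of everything, and the wrist force is back to about zero.

**Disagreements:**
- **Bar height:** Absolute triangulation gave 70 mm at the end against 72.7 mm at the start. That is within the calibration error, so I relied on the pixel shifts instead.
- **Clipped moves:** During the approach some moves stopped short by about 8 mm, which I corrected before gripping.
- **Refused call:** One early move call was rejected for leaving out some fields; nothing moved.

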